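# Sniff the lid joint of a gas chamber with a leak pen

## Robot

A 6-joint arm with a two-finger parallel gripper is mounted at the origin on the work surface. World frame = base frame: x ahead of the robot, y to its left, z up, the work surface at z = 0. Lengths are in m, angles in rad, forces in N, time in s.
With the tool pointing down it reaches from about 0.375 to 0.9 m from the base axis. Payload 3.1 kg.
Tool frame: the origin (TCP) lies midway between the tips of the shut fingers; the grasp point (between the pads) lies 19 mm behind it; z points along the fingers, y is the line along which they close (so a half turn about z gives the same grasp; the last joint's range is limited). The gripper opens to 87 mm and grips with 3 to 60 N. Pads are 19 mm wide; open, the fingers measure 117 mm over their backs; the gripper's body (75 mm by 190 mm) begins 51 mm behind the grasp point.
Start: joints at [-1.31, 0.527, 1.433, -0, 1.181, -0.178], TCP at [0.266, -0.565, 0.223] pointing down, gripper open.
Joint ranges: [-3.08, 3.08], [-0.75, 2.2], [0.22, 2.44], [-1.43, 4.57], [0, 2.65], [-2.85, 2.85]. Speed limits (rad/s): [2.79, 2.79, 3.14, 3.14, 3.14, 3.14].

## Interface

Orientations are given as a unit quaternion [x, y, z, w].
In Python, from rig import robot gives the robot as it stands.
- The arm moves only by the shell command python3 -m jog 'ROWS' [FORCE]. ROWS is a JSON object of lists of equal length, an entry for each row: "dp": the shift along the tool's x, y, z in mm, a list of three; "delta_rot": the turn, a rotation vector about the tool's x, y, z in rad, a list of three; "gripper": the opening, from -1 (shut) to 1 (fully open). A call has 1 to 12 rows; each row is the pose to reach, as a shift and turn from the pose commanded when the call began, along the tool's axes at that moment; what a row does not reach only later rows make up. A row lasts 1/10 s, in which the tool goes at most 50 mm and 8.59 degrees, less where a joint would pass 70% of its speed; a pose out of reach is approached as far as the arm can. A call with a gripper value outside its range is refused whole. The fingers move at their own pace and stop on an object; FORCE is the grip in N (left out, the last holds). Time passes only in rows, so rows that repeat a pose let the fingers close. It gives the time, the measured TCP pose, the force, the opening and the grip force at its end, in the units of the state.
- robot.get_obs(): the state, without advancing time (a new reading comes with each control period).
- robot.camera(name): name is "scene" or "top" or "wrist"; returns the picture (480x640x3 uint8, red, green, blue); there is no depth.
- robot.camera_model(name): a dict with "fx", "fy", "cx", "cy" (pixels), "xyz" and "orientation" of the camera in the world; the wrist camera has in their place "T_tool_cam" (4x4, takes a point from camera to tool coordinates, whose origin is the TCP and whose axes are the flange's). Camera axes: x right, y down, z forward; pixel columns grow to the right and rows downward; lengths in m; the calibration is good to about 2 mm. A picture is of the moment at which its call begins: read the wrist's pose just before it. camera_model takes no time and is no camera call.
- robot.hand_in(): hands the job in; it is judged then, once.
Trained networks look in the newest picture that a camera, given by its name, has taken for a name from the list of things; names that differ only in an ending like _2 or _b are one class to them, and where a whole thing is asked for, a point or a joint stands for the part that bears it (a point fixed in the world has none). Each returns a list of dicts, best first, with "score" (0 to 1); they miss things now and then, are a little off and sometimes report something else, mostly with a low value. They report only what shows in the picture. A call takes as long as a camera call.
- robot.search_frame(name, camera): "rect" ([left, top, right, bottom] in pixels, round what is visible of it).
The state is a dict: "time": time; "q": joint angles; "joint_velocities": joint speeds; "joint_torque": joint torques, N m; "position": TCP position; "tool_rot": TCP orientation; "ft_force": force on the tool from outside, world axes, zero at the start; "moment": the same for the moment, N m; "grip_width": finger opening in m; "grip_force": force on a finger pad.
Only numpy, scipy, OpenCV 4.12 (cv2) and the standard library are available. Lean on these libraries where they do the work, as an engineer would, in place of code of your own. Each camera call takes 0.05 s, during which the arm holds its last target. There are 200 camera calls.

## Task

Lay the yellow leak pen nose down in its black sloping cradle, fully home, and let go of it for a second so that it zeros. Then take it again and, with its nose down and no flatter than 45 degrees, sniff two sides of the blue gasket round the grey chamber's lid, the tip just above the blue line, at about 3 cm a second and without pressing on the chamber: from the left end of the long side nearest the robot to its right corner, then round it along the short side to the far corner (left and right as the robot sees them). Lay the pen back home in its cradle, leaving everything else where it stands.

Things in the scene. Friction and masses are not known exactly. Their poses are not given: they have to be found in the camera images.
- pen: Yellow leak pen, about 0.12 kg: square bar 24 x 24 x 130 mm, then a thin dark nose 47 mm long in line with it. Starts flat on the bench, nose roughly towards the robot. Origin: on the underside, below the middle of the bar (its balance point). x runs from nose to tail: bar from x = -65 (shoulder) to 65, nose to -112 mm; axis 12 mm above the underside. Any of its four faces may be up.
- pen_tip (a point): the very end of the pen's nose, at (-112, 0, 12) mm in the pen's frame; the nose is round, 11 mm thick at the root, 6 mm at the tip
- pen_cap (a point): centre of the tail end face of the pen, at (65, 0, 12) mm in the pen's frame
- cradle: Fixed black zeroing cradle on a grey foot 120 x 80 x 10 mm; origin: middle of the foot's underside, z up. Holds the pen in its x-z plane, nose down towards its -x, 55 degrees from level. An open trough 30 mm wide, walls 14 mm high with flared lips, takes the lowest 40 mm of the bar; the shoulder rests on two stops, the nose passes through the 18 mm slot between them.
- cradle_tip (a point): Where the pen's tip is when the pen is home: (-48.8, 0, 26.4) mm in the cradle's frame, 10 mm above a green filter disc. The pen goes in square to the slope, moving along (0.82, 0, -0.57) in the cradle's frame; the trough is smooth, and the pen slides down to the stops and stays by its weight.
- cradle_cap (a point): Where the centre of the pen's tail face is when the pen is home: (52.7, 0, 171.4) mm in the cradle's frame. The homed pen's axis runs from cradle_tip to here. Above the trough only a rail 14 mm wide carries the bar's underside, up to 100 mm from its shoulder, so fingers can straddle the bar anywhere more than about 55 mm from the shoulder.
- chamber: Fixed gas chamber: grey box, aluminium flange 140 (x) x 200 (y) mm with top at 100 mm, blue gasket with top at 103 mm, steel lid 98 x 158 mm with top at 106 mm. Origin: middle of its underside; near long side at -x, right at -y. The gasket shows as a 12 mm blue band round the lid. Bolt heads on the lid reach 114 mm; a brass fitting with gauge and red lever near (0, 35) mm reaches 172 mm.
- seam_start (a point): left near corner of the blue band's middle line, on the gasket's top, at (-55, 85, 103) mm in the chamber's frame
- seam_corner (a point): right near corner of the blue band's middle line, at (-55, -85, 103) mm in the chamber's frame; the joint runs straight from seam_start to here
- seam_end (a point): right far corner of the blue band's middle line, at (55, -85, 103) mm in the chamber's frame; the joint runs straight from seam_corner to here
- beaker: Bystander: glass beaker, 66 mm wide, 90 mm high; origin under its centre
- spanner: Bystander: steel spanner, 150 mm long, lying flat; origin under its centre
- tape: Bystander: green roll of tape lying flat, 90 mm across, 19 mm high; origin under its centre
- bottle: Bystander: white bottle with red cap, 64 mm wide, about 150 mm high; origin under its centre
- tipbox: Bystander: blue pipette-tip box with grey lid, 85 x 122 x 73 mm; origin under its centre
- marker: Bystander: white and red marker, 130 x 14 x 14 mm, lying flat; origin on its underside
- jar: Bystander: amber jar with black cap, 50 mm wide, 50 mm high; origin under its centre

How it is judged:
By the outcome, as a careful person would: the job done as asked, in the order asked, and still so for the second after the job is handed in, with the robot touching nothing.
It also fails if it takes over 72 s, if anything falls off the work surface, if the arm or the gripper's body presses on something with over 40 N, if the wrist force passes 120 N, or if a joint passes its speed limit or range.

## Working session

There is one attempt and no reset: what is moved stays moved. The work goes in short steps, Python scripts to look and compute and a shell command to move; the robot and the scene stay as the last step left them, time stands still between calls to the robot, and variables do not carry over. Pictures are saved under pics/ and viewed, at most 13 in all, crops included, and the job is handed in when it is done.

```bash
ls; mkdir -p pics
python3 - <<'E'
from rig import robot
import cv2,json
o=robot.get_obs();print({k:o[k] for k in('time','position','tool_rot','grip_width')})
for c in('scene','top'):
    im=robot.camera(c);cv2.imwrite(f'pics/{c}0.png',im[:,:,::-1]);print(c,robot.camera_model(c))
    for n in('pen','pen_tip','pen_cap','cradle','chamber','marker'):
        print(n,[(r['score'],r['rect']) for r in robot.search_frame(n,c)[:2]])
print(robot.camera_model('wrist'))
E
```

```text
pics
{'time': 0.0, 'position': array([ 0.26593896, -0.56481102,  0.22158114]), 'tool_rot': array([ 9.75918256e-01,  2.18133979e-01, -4.62169363e-05, -1.05943443e-03]), 'grip_width': 0.08693397448140681}
scene {'fx': 468.20018985176483, 'fy': 468.20018985176483, 'cx': 317.05855990903, 'cy': 241.98999445109527, 'xyz': array([ 1.0760552 , -0.51340717,  1.13693215]), 'orientation': array([ 0.87455967,  0.37805967, -0.11621346, -0.28055429])}
pen [(0.85, [360.9, 176.4, 389.6, 213.4])]
pen_tip [(0.93, [357.9, 171.7, 388.7, 215.6])]
pen_cap [(0.8, [358.6, 176.3, 388.4, 210.7]), (0.32, [360.2, 285.0, 386.5, 319.8])]
cradle [(0.92, [344.8, 223.6, 391.9, 268.6])]
chamber [(0.97, [218.5, 232.4, 313.0, 319.0])]
marker [(0.45, [301.4, 187.8, 334.5, 210.6])]
top {'fx': 623.312184508351, 'fy': 623.312184508351, 'cx': 313.35351334020754, 'cy': 228.2009708948075, 'xyz': array([ 0.27269823, -0.04230515,  1.39764697]), 'orientation': array([ 0.72402986, -0.68202211,  0.07229833, -0.07348171])}
pen [(0.67, [153.9, 220.6, 185.7, 289.3])]
pen_tip [(0.58, [148.0, 218.1, 186.9, 294.2])]
pen_cap [(0.88, [152.7, 219.8, 184.5, 288.1]), (0.4, [324.3, 213.0, 426.1, 279.3])]
cradle [(0.8, [228.4, 163.5, 273.6, 229.3])]
chamber [(0.89, [326.4, 212.8, 425.7, 280.0])]
marker [(0.92, [221.7, 279.5, 230.6, 340.3])]
{'fx': 375.9523728466159, 'fy': 375.9523728466159, 'cx': 319.72975289134047, 'cy': 242.150586110099, 'T_tool_cam': array([[-7.46138977e-04, -9.61653060e-01, -2.74267818e-01,
         7.45704293e-02],
       [ 9.99999720e-01, -7.04405992e-04, -2.50647676e-04,
         7.22700019e-04],
       [ 4.78402107e-05, -2.74267928e-01,  9.61653317e-01,
        -1.61532760e-01],
       [ 0.00000000e+00,  0.00000000e+00,  0.00000000e+00,
         1.00000000e+00]])}
```

View both.

View pics/top0.png

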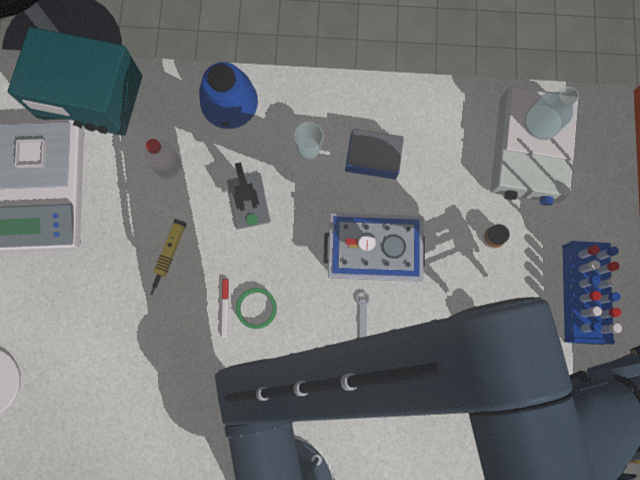

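View pics/scene0.png

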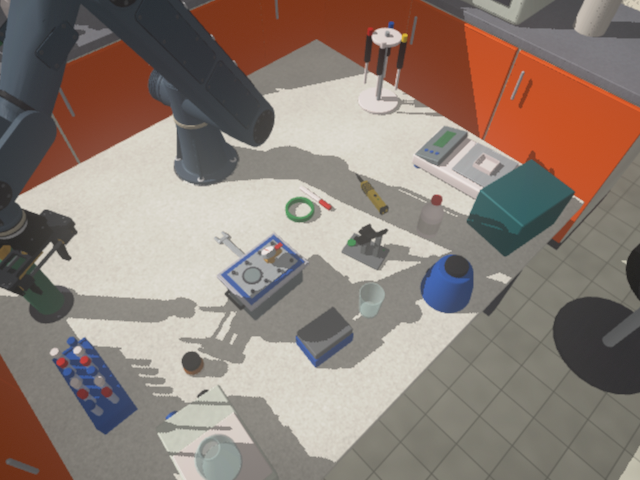

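```bash
cat > h.py <<'E'
import numpy as np, cv2
from scipy.spatial.transform import Rotation as R
from rig import robot
def pose():
    o=robot.get_obs(); return np.array(o['position']),R.from_quat(o['tool_rot']),o
def cam(c,p=None,r=None):
    m=robot.camera_model(c)
    if c=='wrist':
        T=np.array(m['T_tool_cam']); return m,p+r.apply(T[:3,3]),r*R.from_matrix(T[:3,:3])
    return m,np.array(m['xyz']),R.from_quat(m['orientation'])
def ray(C,u,v):
    m,o,Rc=C; return o,Rc.apply([(u-m['cx'])/m['fx'],(v-m['cy'])/m['fy'],1.])
def onz(C,u,v,z):
    o,d=ray(C,u,v); return o+d*(z-o[2])/d[2]
def proj(C,P):
    m,o,Rc=C; q=Rc.inv().apply(np.atleast_2d(P)-o)
    return np.c_[q[:,0]/q[:,2]*m['fx']+m['cx'],q[:,1]/q[:,2]*m['fy']+m['cy']]
def tri(rays):
    A=0;b=0
    for o,d in rays:
        d=d/np.linalg.norm(d);M=np.eye(3)-np.outer(d,d);A=A+M;b=b+M@o
    return np.linalg.solve(A,b)
def toolR(zx,zy,zz,ydir):           # tool z given, y as near as possible to ydir
    z=np.array([zx,zy,zz],float);z/=np.linalg.norm(z);y=np.array(ydir,float);y-=z*(y@z);y/=np.linalg.norm(y)
    return R.from_matrix(np.c_[np.cross(y,z),y,z])
def rel(P,Rt):                       # rows values to go from here to the pose
    p,r,_=pose(); dp=r.inv().apply(np.array(P)-p)*1000; dr=(r.inv()*Rt).as_rotvec()
    print('dp',dp.round(1),'rot',dr.round(4),'rows>=',np.ceil(max(np.linalg.norm(dp)/50,np.degrees(np.linalg.norm(dr))/8.59)))
def snap(name):
    p,r,_=pose(); im=robot.camera('wrist')[:,:,::-1].copy(); cv2.imwrite(f'pics/{name}.png',im)
    np.savez(f'pics/{name}.npz',p=p,q=r.as_quat()); return im,cam('wrist',p,r)
def load(name):
    d=np.load(f'pics/{name}.npz'); return cv2.imread(f'pics/{name}.png'),cam('wrist',d['p'],R.from_quat(d['q']))
E
python3 - <<'E'
from h import *
t=cam('top');s=cam('scene')
f=lambda n,u,v,z:print(n,onz(t,u,v,z).round(3))
f('tip',153,293,.012);f('cap',180,220,.012);f('disc',252,219,.016);f('footmid',248,200,.01)
for u,v in((330,213),(425,218),(421,280),(328,277)):f('ch',u,v,.1)
f('bottle',160,160,.07);f('tape',256,308,.02);f('beaker',309,140,.05)
print(tri([ray(t,376,246),ray(s,265,272)]))
rel([.50,-.14,.40],toolR(0,0,-1,[-.0,-1,0]))
rel([.50,-.14,.40],toolR(0,0,-1,[-.0,1,0]))
E
```

```text
tip [0.395 0.315 0.012]
cap [0.564 0.273 0.012]
disc [0.575 0.109 0.016]
footmid [0.62  0.122 0.01 ]
ch [ 0.58  -0.066  0.1  ]
ch [ 0.581 -0.269  0.1  ]
ch [ 0.447 -0.263  0.1  ]
ch [ 0.442 -0.069  0.1  ]
bottle [0.685 0.318 0.07 ]
tape [0.375 0.084 0.02 ]
beaker [ 0.759 -0.01   0.05 ]
[ 0.51767052 -0.16475178  0.08924468]
dp [ 392.8 -285.4 -177.4] rot [ 1.000e-04 -0.000e+00  4.398e-01] rows>= 11.0
dp [ 392.8 -285.4 -177.4] rot [ 0.0000e+00  1.0000e-04 -2.7018e+00] rows>= 19.0
```

Run:
```python
from h import *
rel([.51,-.12,.36],toolR(0,0,-1,[1,0,0]))
```

```text
dp [ 410.3 -299.3 -137.4] rot [ 1.000e-04  1.000e-04 -1.131e+00] rows>= 11.0
```

```bash
python3 -m jog '{"dp":[[410,-299,-137],[410,-299,-137],[410,-299,-137],[410,-299,-137],[410,-299,-137],[410,-299,-137],[410,-299,-137],[410,-299,-137],[410,-299,-137],[410,-299,-137],[410,-299,-137],[410,-299,-137]],"delta_rot":[[0,0,-1.131],[0,0,-1.131],[0,0,-1.131],[0,0,-1.131],[0,0,-1.131],[0,0,-1.131],[0,0,-1.131],[0,0,-1.131],[0,0,-1.131],[0,0,-1.131],[0,0,-1.131],[0,0,-1.131]],"gripper":[0,0,0,0,0,0,0,0,0,0,0,0]}'
python3 - <<'E'
from h import *
im,C=snap('w1'); print(pose()[2]['time'],pose()[0],pose()[2]['q'])
hsv=cv2.cvtColor(im,cv2.COLOR_BGR2HSV);m=cv2.inRange(hsv,(100,120,60),(130,255,255))
k=max(cv2.findContours(m,cv2.RETR_EXTERNAL,cv2.CHAIN_APPROX_NONE)[0],key=cv2.contourArea)
b=cv2.boxPoints(cv2.minAreaRect(k));print(b)
rel([.54,.14,.36],toolR(0,0,-1,[1,0,0]))
rel([.54,.14,.36],toolR(0,0,-1,[0,1,0]))
E
```

```text
time: 1.9
position: [0.5114, -0.1176, 0.3609]
tool_rot: [0.705, 0.709, 0.001, 0.001]
ft_force: [-0.9, -0.6, 0.4]
grip_width: 0.0436
grip_force: 0.0
1.95 [ 0.51034645 -0.11922109  0.36009531] [-4.42623576e-01  2.49056096e-01  1.49113132e+00 -4.80160260e-04
  1.39998320e+00 -4.46010400e-01]
[[263.76102 165.46521]
 [372.99667 163.78467]
 [375.30594 313.88757]
 [266.07028 315.5681 ]]
dp [ 2.591e+02  3.060e+01 -1.000e-01] rot [0.0011 0.001  0.0035] rows>= 6.0
dp [ 2.591e+02  3.060e+01 -1.000e-01] rot [ 0.      0.0017 -1.5673] rows>= 11.0
```

View pics/w1.png

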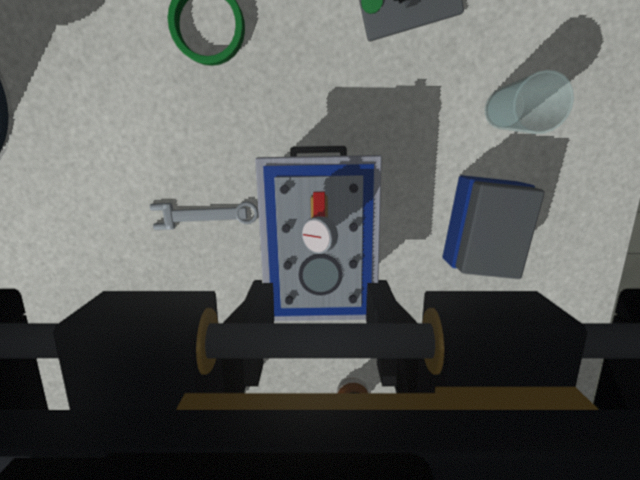

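```bash
python3 -m jog '{"dp":[[250,50,0],[250,50,0],[250,50,0],[250,50,0],[250,50,0],[250,50,0],[250,50,0],[250,50,0],[250,50,0],[250,50,0],[250,50,0],[250,50,0]],"delta_rot":[[0,0,-1.567],[0,0,-1.567],[0,0,-1.567],[0,0,-1.567],[0,0,-1.567],[0,0,-1.567],[0,0,-1.567],[0,0,-1.567],[0,0,-1.567],[0,0,-1.567],[0,0,-1.567],[0,0,-1.567]],"gripper":[0,0,0,0,0,0,0,0,0,0,0,0]}'
python3 - <<'E'
from h import *
im,C=snap('w2'); print(pose()[2]['time'],pose()[0],pose()[2]['q'])
print(robot.search_frame('cradle','wrist')[:1],robot.search_frame('pen','wrist')[:1])
rel([.45,.28,.30],toolR(0,0,-1,[0,1,0]))
E
```

```text
time: 3.15
position: [0.5597, 0.1278, 0.3588]
tool_rot: [0.003, 1.0, -0.0, -0.001]
ft_force: [0.2, -0.1, -0.2]
grip_width: 0.0434
grip_force: 0.0
3.2 [0.55967929 0.1280167  0.35892263] [ 3.05927439e-02  3.30876868e-01  1.37529620e+00 -5.37315561e-04
  1.43675738e+00 -1.53284790e+00]
[{'rect': [279.3, 186.2, 356.6, 308.6], 'score': 0.87}] [{'rect': [415.1, 49.5, 477.2, 198.7], 'score': 0.92}]
dp [110.7 150.7  59.2] rot [-0.0003 -0.0007 -0.0065] rows>= 4.0
```

View pics/w2.png

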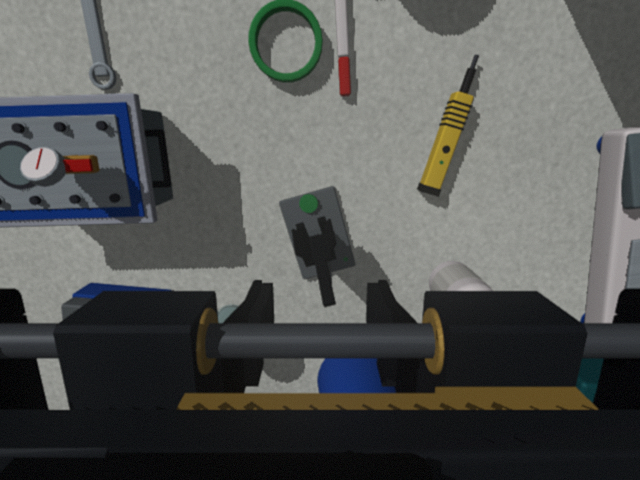

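```bash
python3 -m jog '{"dp":[[110,100,60],[110,100,60],[110,100,60],[110,100,60],[110,100,60]],"delta_rot":[[0,0,0],[0,0,0],[0,0,0],[0,0,0],[0,0,0]],"gripper":[0,0,0,0,0]}'
python3 - <<'E'
from h import *
im,C=snap('w3'); print(pose()[2]['time'],pose()[0],pose()[2]['q'])
print(robot.search_frame('cradle','wrist')[:1],robot.search_frame('pen','wrist')[:1])
a,_=load('w2');
big=cv2.resize(a[180:310,265:365],None,fx=4,fy=4,interpolation=cv2.INTER_CUBIC)
b=cv2.resize(im,(800,600))[0:520,:][:,0:800]
cv2.imwrite('pics/c2.png',np.hstack([big,cv2.resize(im,None,fx=.6,fy=.6)[:288].copy() if 0 else np.vstack([cv2.resize(im,(400,300)),np.zeros((220,400,3),np.uint8)])]))
E
```

```text
time: 3.8
position: [0.4487, 0.2306, 0.2991]
tool_rot: [0.001, 1.0, -0.0, -0.001]
ft_force: [1.2, -0.4, -0.1]
grip_width: 0.043
grip_force: 0.0
3.85 [0.45075628 0.23003607 0.29990106] [ 2.51248258e-01  2.75068500e-01  1.62531207e+00 -8.66677401e-04
  1.23991460e+00 -1.31626276e+00]
[{'rect': [209.0, 279.5, 255.1, 321.5], 'score': 0.91}] [{'rect': [342.8, 149.9, 398.2, 294.2], 'score': 0.73}]
```

View pics/c2.png

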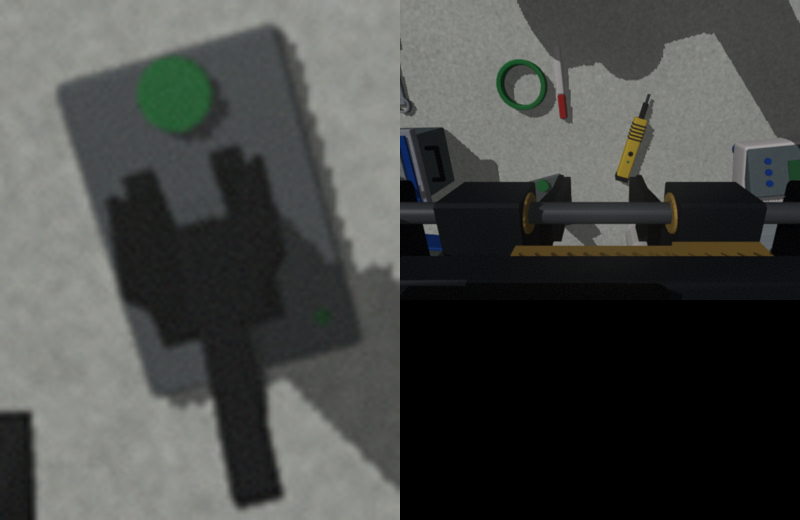

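```bash
cat > est.py <<'E'
from h import *
from scipy.optimize import least_squares
import sys
W={n:load(n) for n in('w1','w2','w3')}
def tf(q,P):
    c,s=np.cos(q[2]),np.sin(q[2]);P=np.atleast_2d(P);return np.c_[q[0]+c*P[:,0]-s*P[:,1],q[1]+s*P[:,0]+c*P[:,1],P[:,2]]
def mask(im,lo,hi):return cv2.inRange(cv2.cvtColor(im,cv2.COLOR_BGR2HSV),lo,hi)
# cradle
C2=W['w2'][1];M=np.array([[-60,40,10],[-60,-40,10],[60,-40,10],[60,40,10],[45.4,0,140]])/1e3
px=np.array([[333.75,186.25],[280,202.5],[303.75,279.25],[354.5,264.5],[329.5,305]])
f=least_squares(lambda q:(proj(C2,tf(q,M))-px).ravel(),[.62,.12,0.2]);print('cradle',f.x,f.fun.round(1).reshape(-1,2).tolist())
def green(im,x0,x1,y0,y1):
    m=mask(im,(45,80,40),(85,255,255));z=np.zeros_like(m);z[y0:y1,x0:x1]=m[y0:y1,x0:x1]
    n,l,s,c=cv2.connectedComponentsWithStats(z);i=1+s[1:,4].argmax();return c[i],s[i]
g2=green(W['w2'][0],285,335,185,225);g3=green(W['w3'][0],200,262,270,320);print('disc',g2[0],g3[0],g2[1],g3[1])
print('disc tri',tri([ray(C2,*g2[0]),ray(W['w3'][1],*g3[0])]),'onz16',onz(C2,*g2[0],.0164), 'from w3',onz(W['w3'][1],*g3[0],.0164))
# chamber
C1=W['w1'][1];b=np.array([[263.76,165.47],[373,163.78],[375.3,313.9],[266.07,315.57]])+[[0,0],[1,0],[1,1],[0,1]]
B=np.array([[-61,91,103],[61,91,103],[61,-91,103],[-61,-91,103]])/1e3
h=least_squares(lambda q:(proj(C1,tf(q,B))-b).ravel(),[.51,-.17,0]);print('chamber',h.x,h.fun.round(1).reshape(-1,2).tolist())
h4=least_squares(lambda q:(proj(C1,tf(q,B+[0,0,q[3]]))-b).ravel(),[.51,-.17,0,0]);print('chamber+dz',h4.x)
# pen
for n in('w2','w3'):
    im,C=W[n];m=mask(im,(18,90,70),(35,255,255));m=cv2.morphologyEx(m,cv2.MORPH_CLOSE,np.ones((7,7)));n_,l,s,c=cv2.connectedComponentsWithStats(m);i=1+s[1:,4].argmax()
    r=cv2.minAreaRect(np.argwhere(l==i)[:,::-1].astype(np.float32));bp=cv2.boxPoints(r);print(n,r,[onz(C,*q,.018)[:2].round(4).tolist() for q in bp])
E
python3 est.py
```

```text
cradle [0.61906071 0.12422145 0.27055353] [[0.8, -0.3], [-1.8, -0.5], [-0.5, 1.4], [2.0, 1.9], [-0.4, -1.7]]
disc [308.21908127 203.1024735 ] [227.75241158 296.63022508] [299 194  19  19 283] [218 287  20  20 311]
disc tri [0.5729434  0.11084553 0.01468961] onz16 [0.57267927 0.11094196 0.0164    ] from w3 [0.57214071 0.11126264 0.0164    ]
chamber [ 0.51200919 -0.16487241  0.01931115] [[-0.5, 0.1], [0.5, 0.1], [-5.5, -0.2], [5.5, -0.4]]
chamber+dz [ 0.51197843 -0.16336258  0.01931125  0.00634742]
w2 ((387.5, 398.0), (419.0, 22.0), 0.0) [[0.9018, -0.1012], [0.8609, -0.0967], [0.8652, 0.5571], [0.9061, 0.5651]]
w3 ((386.0, 398.0), (418.0, 22.0), -0.0) [[0.7421, 0.0287], [0.7061, 0.0325], [0.7073, 0.6072], [0.7433, 0.6144]]
```

```bash
cat >> est.py <<'E'
print('----')
im=W['w1'][0];m=mask(im,(100,120,50),(130,255,255));m[:,:200]=0;m[:,420:]=0
def line(pts):
    vx,vy,x,y=cv2.fitLine(np.array(pts,np.float32),cv2.DIST_HUBER,0,.01,.01).ravel();return np.cross([x,y,1],[x+vx,y+vy,1])
rowsV=range(180,270);L=line([(np.where(m[v])[0].min()-.5,v) for v in rowsV]);Rr=line([(np.where(m[v])[0].max()+.5,v) for v in rowsV])
us=range(285,360);T=line([(u,np.where(m[100:250,u])[0].min()+99.5) for u in us]);Bo=line([(u,np.where(m[250:322,u])[0].max()+250.5) for u in us])
X=lambda a,b:(lambda c:c[:2]/c[2])(np.cross(a,b))
b=np.array([X(L,T),X(Rr,T),X(Rr,Bo),X(L,Bo)]);print(b.round(1).tolist())
for f,i in((lambda q:(proj(C1,tf(q,B))-b).ravel(),[.51,-.17,0]),(lambda q:(proj(C1,tf(q,B+[0,0,q[3]]))-b).ravel(),[.51,-.17,0,0])):
    h=least_squares(f,i);print('chamber',h.x,h.fun.round(1).tolist())
for n,top in(('w2',0),('w3',0)):
    im,C=W[n];m=mask(im,(18,90,60),(35,255,255));m[300:]=0;m[:,:330]=0;m=cv2.morphologyEx(m,cv2.MORPH_CLOSE,np.ones((9,9)));n_,l,s,c=cv2.connectedComponentsWithStats(m);i=1+s[1:,4].argmax()
    r=cv2.minAreaRect(np.argwhere(l==i)[:,::-1].astype(np.float32));bp=cv2.boxPoints(r);print(n,r,[onz(C,*q,.018)[:2].round(4).tolist() for q in bp])
    g=im.max(2)<70; g[300:]=0
    d=np.array(r[0]); ax=bp[np.argmin(bp[:,1])]
    print(onz(C,*d,.022))
E
python3 est.py | sed -n '/----/,$p'
python3 -c "
import cv2,numpy as np
a=cv2.imread('pics/w2.png')[45:205,405:490];b=cv2.imread('pics/w3.png')[140:300,335:420]
cv2.imwrite('pics/c3.png',cv2.resize(np.hstack([a,b]),None,fx=3.5,fy=3.5,interpolation=cv2.INTER_CUBIC))"
```

```text
----
[[263.0, 164.5], [373.1, 164.5], [370.6, 314.5], [271.7, 314.5]]
chamber [ 0.51148668 -0.16426828  0.01815   ] [-0.2, 0.4, 1.1, -1.1, -0.3, -0.2, -0.7, 1.2]
chamber [ 0.51149711 -0.16493272  0.01815101 -0.00280524] [0.2, 0.9, 0.7, -0.7, -0.6, -0.8, -0.4, 0.6]
w2 ((446.2436218261719, 139.2677001953125), (22.543664932250977, 101.1265869140625), 19.79887580871582) [[0.5464, 0.2581], [0.4289, 0.293], [0.438, 0.3204], [0.5568, 0.2871]]
[0.49048053 0.28887861 0.022     ]
w3 ((369.95001220703125, 235.64999389648438), (22.452171325683594, 99.92797088623047), 18.434947967529297) [[0.5484, 0.2592], [0.4294, 0.2945], [0.4378, 0.3199], [0.558, 0.2863]]
[0.4901939  0.28999872 0.022     ]
```

View pics/c3.png

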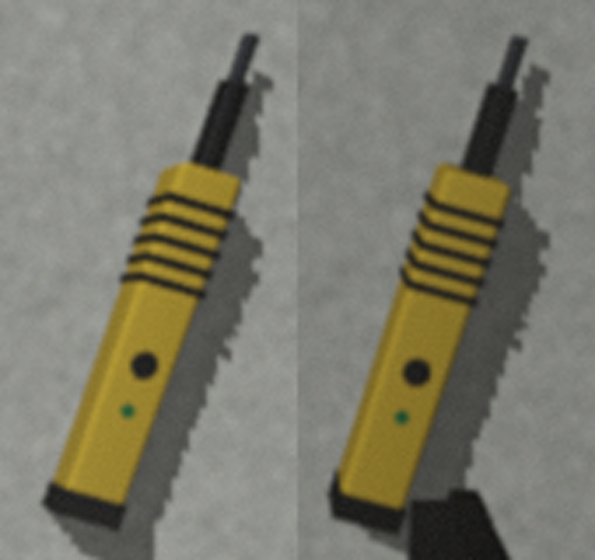

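Run:
```python
from h import *
C2=load('w2')[1];C3=load('w3')[1]
a=lambda x,y:(405+x/3.5,45+y/3.5); b=lambda x,y:(335+(x-297.5)/3.5,140+y/3.5)
print('tip',tri([ray(C2,*a(251,36)),ray(C3,*b(520,38))]))
E2=[onz(C2,*a(240,182),.024),onz(C2,*a(125,524),.024)];E3=[onz(C3,*b(509,187),.024),onz(C3,*b(403,527),.024)]
for E in(E2,E3):
    d=E[0]-E[1];L=np.hypot(*d[:2]);d/=L;n=np.array([-d[1],d[0],0]);print(E[0].round(4),E[1].round(4),'len',L.round(4),'yaw tail',np.arctan2(-d[1],-d[0]))
    for s in(1,-1):
        t=E[0]+d*.047+s*n*.012;o=t-d*.112;print(' tip',t.round(4),'origin',o.round(4))
print('heights: tail corner tri',tri([ray(C2,*a(125,528)),ray(C3,*b(403,530))]),'shoulder corner',tri([ray(C2,*a(240,182)),ray(C3,*b(509,187))]))
```

```text
tip [0.39108877 0.32104685 0.01227242]
[0.4402 0.3177 0.024 ] [0.5613 0.2869 0.024 ] len 0.1249 yaw tail -0.24895597371870207
 tip [0.3917 0.3177 0.024 ] origin [0.5003 0.2901 0.024 ]
 tip [0.3976 0.3409 0.024 ] origin [0.5062 0.3133 0.024 ]
[0.4388 0.3177 0.024 ] [0.5609 0.2861 0.024 ] len 0.1261 yaw tail -0.2528481601139865
 tip [0.3903 0.3178 0.024 ] origin [0.4988 0.2898 0.024 ]
 tip [0.3963 0.341  0.024 ] origin [0.5048 0.313  0.024 ]
heights: tail corner tri [0.562552   0.28665538 0.02373995] shoulder corner [0.43966498 0.31874865 0.02035995]
```

```bash
cat > grasp.py <<'E'
from h import *
def penpose(tip,yaw,xg,z,t=.5,back=0):
    u=np.array([np.cos(yaw),np.sin(yaw),0]);o=np.array([*tip[:2],0])+.112*u
    zt=-np.cos(t)*np.array([0,0,1])-np.sin(t)*u
    return o+u*xg+np.array([0,0,z])-zt*back, toolR(*zt,[-u[1],u[0],0])
E
python3 - <<'E'
from grasp import *
for n in('w2','w3'):
    im,C=load(n);m=cv2.inRange(cv2.cvtColor(im,cv2.COLOR_BGR2HSV),(18,90,50),(35,255,255));m[300:]=0;m[:,:330]=0
    v=np.where(m.sum(1)>255*8)[0];v=v[12:-10];p=[(np.where(m[k])[0].max()+.5,k) for k in v]
    vx,vy,x,y=cv2.fitLine(np.array(p,np.float32),cv2.DIST_HUBER,0,.01,.01).ravel()
    A=onz(C,x-40*vx,y-40*vy,.024);B=onz(C,x+40*vx,y+40*vy,.024);d=B-A;d*=np.sign(d[0]);d/=np.linalg.norm(d);yaw=np.arctan2(d[1],d[0])
    n2=np.array([-d[1],d[0],0]); print(yaw,'axis at x=.5:',A+d*(.5-A[0])/d[0]-n2*.012)
P,Rt=penpose([.391,.3195],-.262,.022,.009,back=.08);print(P);rel(P,Rt)
E
```

```text
-0.2725902197985598 axis at x=.5: [0.49676928 0.28900889 0.024     ]
-0.2707835020955044 axis at x=.5: [0.49679016 0.28921713 0.024     ]
[0.55747227 0.27485809 0.0792066 ]
dp [-104.3   45.9  221.6] rot [-0.0638  0.5003  0.2517] rows>= 5.0
```

```bash
python3 -m jog '{"dp":[[-104,46,222],[-104,46,222],[-104,46,222],[-104,46,222],[-104,46,222],[-104,46,222],[-104,46,222]],"delta_rot":[[-0.066,0.5,0.260],[-0.066,0.5,0.260],[-0.066,0.5,0.260],[-0.066,0.5,0.260],[-0.066,0.5,0.260],[-0.066,0.5,0.260],[-0.066,0.5,0.260]],"gripper":[0.2,0.2,0.2,0.2,0.2,0.2,0.2]}'
python3 - <<'E'
from grasp import *
P,Rt=penpose([.391,.3188],-.270,.022,.009);rel(P,Rt);print(pose()[2]['q'])
E
```

```text
time: 4.65
position: [0.5547, 0.2743, 0.0757]
tool_rot: [0.131, 0.959, 0.033, -0.248]
ft_force: [0.1, 1.2, 0.4]
grip_width: 0.0526
grip_force: 0.0
dp [-1.1 -0.6 75.6] rot [-0.0016 -0.0061 -0.0019] rows>= 2.0
[ 0.17389665  0.88532052  1.24113429  0.20912773  1.48181111 -1.19368323]
```

```bash
python3 -m jog '{"dp":[[0,-1,30],[0,-1,60],[0,-1,77],[0,-1,77]],"delta_rot":[[0,0,0],[0,0,0],[0,0,0],[0,0,0]],"gripper":[0.2,0.2,0.2,0.2]}'
python3 - <<'E'
from grasp import *
P,Rt=penpose([.391,.3188],-.270,.022,.009);rel(P,Rt);im,C=snap('w4')
E
```

```text
time: 5.05
position: [0.5175, 0.2845, 0.0128]
tool_rot: [0.13, 0.96, 0.033, -0.246]
ft_force: [-0.4, -0.4, 0.1]
grip_width: 0.0524
grip_force: 0.0
dp [-4.4 -0.7  1.9] rot [-0.0009 -0.0019  0.0013] rows>= 1.0
```

View pics/w4.png

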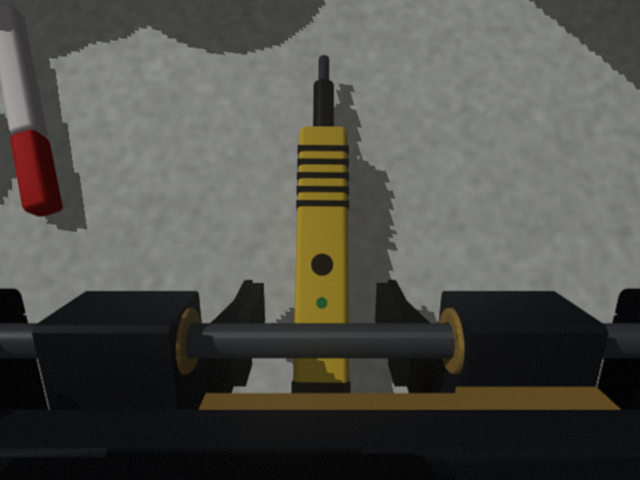

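```bash
python3 -m jog '{"dp":[[-3,0,1],[-3,0,1],[-3,0,1],[-3,0,1],[-3,0,1],[-3,0,1]],"delta_rot":[[0,0,0],[0,0,0],[0,0,0],[0,0,0],[0,0,0],[0,0,0]],"gripper":[0.2,-1,-1,-1,-1,-1]}' 40
python3 - <<'E'
from h import *
p,r,o=pose();print(p,o['grip_width'],o['grip_force'],o['ft_force'])
E
```

```text
time: 5.7
position: [0.5204, 0.284, 0.0078]
tool_rot: [0.13, 0.96, 0.033, -0.247]
ft_force: [0.6, 0.4, 1.1]
grip_width: 0.0239
grip_force: 39.9
[0.52044251 0.28397598 0.0078436 ] 0.023919535785033252 39.939269790484104 [0.62887739 0.44819532 1.13798581]
```

```bash
cat > pen.py <<'E'
from h import *
import json,os
K=np.array([0,0,1.])
if os.path.exists('pt.json'):
    d=json.load(open('pt.json'));tt=np.array(d['tt']);au=np.array(d['au'])
def target(tip,aw,yw):
    aw=np.array(aw)/np.linalg.norm(aw);yw=np.array(yw,float);yw-=aw*(yw@aw);yw/=np.linalg.norm(yw)
    yt=np.array([0,1.,0]);A=np.c_[au,yt,np.cross(au,yt)];B=np.c_[aw,yw,np.cross(aw,yw)]
    Rm=R.from_matrix(B@A.T);return np.array(tip)-Rm.apply(tt),Rm
CR=np.array([.6193,.1241,.2706])
def home(up=0,out=0):                 # pen home, moved up the slope / square out of the trough
    c,s=np.cos(CR[2]),np.sin(CR[2]);f=lambda x,z:np.array([x*c,x*s,z])
    a=np.radians(55);aw=f(np.cos(a),np.sin(a));n=f(-np.sin(a),np.cos(a))
    tip=np.array([CR[0],CR[1],0])+f(-.0488,.0264)+aw*up+n*out
    return target(tip,aw,[-s,c,0])
CH=np.array([.5115,-.1644,.0182])
def ch(x,y,z):
    c,s=np.cos(CH[2]),np.sin(CH[2]);return np.array([CH[0]+c*x-s*y,CH[1]+s*x+c*y,z])
def now():
    p,r,_=pose();return p+r.apply(tt),r.apply(au)
E
python3 - <<'E'
from h import *
import json
p,r,o=pose();tip=np.array([.391,.3188,.012]);t=r.inv().apply(tip-p);u=np.array([np.cos(-.27),np.sin(-.27),0]);a=r.inv().apply(u);print('tip tool',t,'axis tool',a)
t[1]=0;a[1]=0;a/=np.linalg.norm(a);json.dump({'tt':t.tolist(),'au':a.tolist()},open('pt.json','w'))
from pen import *
print(target(tip,u,[-u[1],u[0],0])[0]-p)
P,Rm=home(.006,.08);print(P,np.degrees(np.arccos(-Rm.apply(K)[2])));rel(P,Rm)
print('up 150:',r.inv().apply([0,0,150]))
E
```

```text
tip tool [ 0.11944495 -0.00087413  0.06097124] axis tool [-8.76154422e-01 -6.88630660e-04 -4.82030035e-01]
[-2.56520944e-04 -9.29253623e-04  5.62883420e-07]
[0.58981064 0.11591953 0.1846183 ] 26.181921613744734
dp [ -12.6 -143.6 -208.6] rot [ 0.0123 -0.9359 -0.5606] rows>= 8.0
up 150: [ 7.23045628e+01 -8.74747121e-02 -1.31423143e+02]
```

```bash
python3 -m jog '{"dp":[[24,0,-44],[48,0,-88],[58,0,-105],[-13,-144,-209],[-13,-144,-209],[-13,-144,-209],[-13,-144,-209],[-13,-144,-209],[-13,-144,-209],[-13,-144,-209],[-13,-144,-209],[-13,-144,-209]],"delta_rot":[[0,0,0],[0,0,0],[0,0,0],[0.012,-0.936,-0.561],[0.012,-0.936,-0.561],[0.012,-0.936,-0.561],[0.012,-0.936,-0.561],[0.012,-0.936,-0.561],[0.012,-0.936,-0.561],[0.012,-0.936,-0.561],[0.012,-0.936,-0.561],[0.012,-0.936,-0.561]],"gripper":[-1,-1,-1,-1,-1,-1,-1,-1,-1,-1,-1,-1]}' 40
python3 - <<'E'
from pen import *
rel(*home(.006,.08));im,C=snap('w5');p,r,o=pose();print(o['q'],proj(C,np.array(now()[0])),now())
print(robot.search_frame('cradle','wrist')[:1])
E
```

```text
time: 6.9
position: [0.5871, 0.1155, 0.1833]
tool_rot: [-0.131, 0.966, 0.031, 0.222]
ft_force: [0.2, -1.0, -2.1]
grip_width: 0.0237
grip_force: 39.9
dp [-3.  -0.3  0. ] rot [ 0.0019 -0.0045 -0.0013] rows>= 1.0
[-0.06950371  0.42865028  1.89187224  0.37383563  0.41552136 -2.22228147] [[320.08294324  55.21126573]] (array([0.51140491, 0.09403781, 0.07690489]), array([0.5550066 , 0.15256685, 0.81773531]))
[]
```

View pics/w5.png

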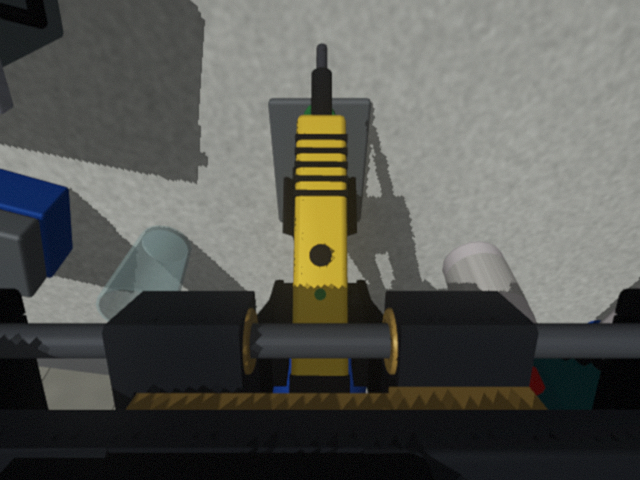

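Run:
```python
from pen import *
for n in('w4','w5'):
    im,C=load(n);d=np.load(f'pics/{n}.npz')
    print(n,[proj(C,p).round(1).tolist() for p in ([[.391,.3188,.012],[.391+.047*np.cos(.27),.3188-.047*np.sin(.27),.024]] if n=='w4' else [])])
    # bar top-front edge centre and tip predicted through grip model
    r=R.from_quat(d['q']);p=d['p'];y=np.array([0,1.,0]);n_t=np.cross(au,y);n_t*=-np.sign(n_t[2])
    print(' model',proj(C,[p+r.apply(tt+au*s+n_t*h) for s,h in((0,0),(.047,.012),(.177,.012))]).round(1).tolist())
    g=cv2.cvtColor(im,cv2.COLOR_BGR2HSV);m=cv2.inRange(g,(18,90,50),(35,255,255));v=np.where(m[:280,310:340].sum(1)>255*10)[0];print(' yellow top row',v.min())
    col=im[:,318:326].mean((1,2)).round();print(' tip profile',[(k,col[k]) for k in range(38,68,2)])
```

```text
w4 [[[320.3, 61.7]], [[320.3, 128.2]]]
 model [[321.3, 50.7], [321.5, 117.2], [322.1, 408.4]]
 yellow top row 126
 tip profile [(38, np.float64(126.0)), (40, np.float64(127.0)), (42, np.float64(125.0)), (44, np.float64(125.0)), (46, np.float64(125.0)), (48, np.float64(128.0)), (50, np.float64(127.0)), (52, np.float64(126.0)), (54, np.float64(114.0)), (56, np.float64(66.0)), (58, np.float64(52.0)), (60, np.float64(50.0)), (62, np.float64(49.0)), (64, np.float64(50.0)), (66, np.float64(49.0))]
w5 []
 model [[321.3, 50.7], [321.5, 117.2], [322.1, 408.4]]
 yellow top row 114
 tip profile [(38, np.float64(152.0)), (40, np.float64(153.0)), (42, np.float64(147.0)), (44, np.float64(77.0)), (46, np.float64(53.0)), (48, np.float64(53.0)), (50, np.float64(52.0)), (52, np.float64(54.0)), (54, np.float64(54.0)), (56, np.float64(54.0)), (58, np.float64(54.0)), (60, np.float64(53.0)), (62, np.float64(53.0)), (64, np.float64(53.0)), (66, np.float64(50.0))]
```

Run:
```python
from pen import *
tt=tt-au*.0012;json.dump({'tt':tt.tolist(),'au':au.tolist()},open('pt.json','w'))
import pen;pen.tt=tt
rel(*home(.005,.08));rel(*home(.005,.03));rel(*home(.004,.001))
```

```text
dp [ 0.3  0.7 -0.2] rot [ 0.0003 -0.0005 -0.0003] rows>= 1.0
dp [-23.8   0.7  43.6] rot [ 0.0003 -0.0005 -0.0003] rows>= 1.0
dp [-36.9   0.7  69.5] rot [ 0.0003 -0.0005 -0.0003] rows>= 2.0
```

Insert in steps, watching the force.

```bash
python3 -m jog '{"dp":[[-12,0.5,22],[-24,0.5,44],[-28,0.5,52],[-32,0.5,60],[-35,0.5,65],[-35,0.5,65],[-35,0.5,65]],"delta_rot":[[0,0,0],[0,0,0],[0,0,0],[0,0,0],[0,0,0],[0,0,0],[0,0,0]],"gripper":[-1,-1,-1,-1,-1,-1,-1]}'
python3 - <<'E'
from pen import *
rel(*home(.004,.0));o=pose()[2];print(o['ft_force'],o['moment'])
im,C=snap('w6')
E
```

```text
time: 7.7
position: [0.6476, 0.132, 0.142]
tool_rot: [-0.132, 0.965, 0.031, 0.224]
ft_force: [0.7, 0.0, -1.1]
grip_width: 0.0238
grip_force: 39.9
dp [-2.9 -0.1  5.8] rot [ 0.0004 -0.0002  0.0003] rows>= 1.0
[ 0.74057722  0.01108405 -1.13455152] [0.05484833 0.19880021 0.00362093]
```

View pics/w6.png

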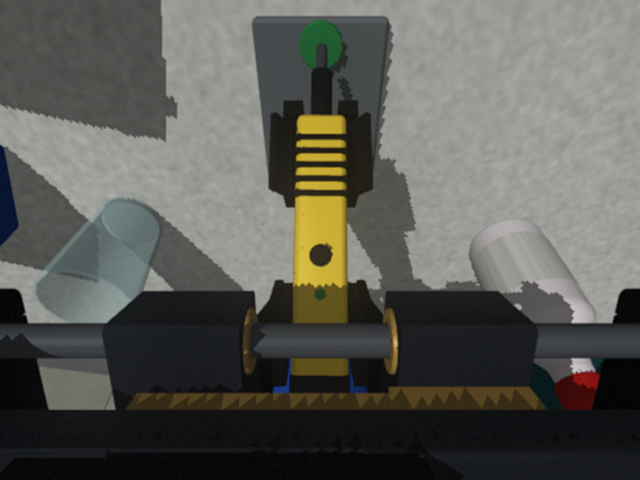

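```bash
python3 -m jog '{"dp":[[-1,0,2],[-2,0,4],[-2.7,0,5.3],[-2.7,0,5.3],[-2.7,0,5.3]],"delta_rot":[[0,0,0],[0,0,0],[0,0,0],[0,0,0],[0,0,0]],"gripper":[-1,-1,-1,-1,-1]}'
python3 - <<'E'
from pen import *
rel(*home(0,.0));o=pose()[2];print(o['ft_force'],o['moment'])
E
```

```text
time: 8.25
position: [0.6525, 0.1332, 0.1386]
tool_rot: [-0.132, 0.965, 0.031, 0.225]
ft_force: [-2.2, -0.9, 2.0]
grip_width: 0.0236
grip_force: 39.9
dp [3.7 0.1 2.4] rot [0.0001 0.0004 0.0005] rows>= 1.0
[-2.16433496 -0.9042069   2.03488207] [-0.07983257  0.3567279  -0.00211566]
```

```bash
python3 -m jog '{"dp":[[0,0,0],[0,0,0],[0,0,0],[0,0,0],[0,0,0],[0,0,0],[0,0,0],[0,0,0],[0,0,0],[0,0,0]],"delta_rot":[[0,0,0],[0,0,0],[0,0,0],[0,0,0],[0,0,0],[0,0,0],[0,0,0],[0,0,0],[0,0,0],[0,0,0]],"gripper":[-0.1,-0.1,-0.1,-0.1,-0.1,-0.1,-0.1,-0.1,-0.1,-0.1]}'
python3 - <<'E'
from pen import *
im,C=snap('w7');o=pose()[2];print(o['ft_force'],o['moment'])
a=load('w6')[0];cv2.imwrite('pics/c7.png',cv2.resize(im[0:300,180:460],None,fx=2,fy=2))
p,r,_=pose();y=np.array([0,1.,0]);n_t=np.cross(au,y);n_t*=-np.sign(n_t[2])
P,Rm=home();print('pred home',proj(C,[P+Rm.apply(tt+au*s+n_t*h) for s,h in((0,0),(.047,.012),(.177,.012))]).round(1).tolist())
E
```

```text
time: 9.25
position: [0.6525, 0.1333, 0.1383]
tool_rot: [-0.132, 0.965, 0.031, 0.225]
ft_force: [0.0, -0.3, -0.0]
grip_width: 0.0389
grip_force: 0.0
[ 0.02498139 -0.33038536  0.91199722] [ 0.06981872  0.10814968 -0.00376203]
pred home [[321.4, 42.2], [321.7, 107.3], [322.2, 394.1]]
```

View pics/c7.png

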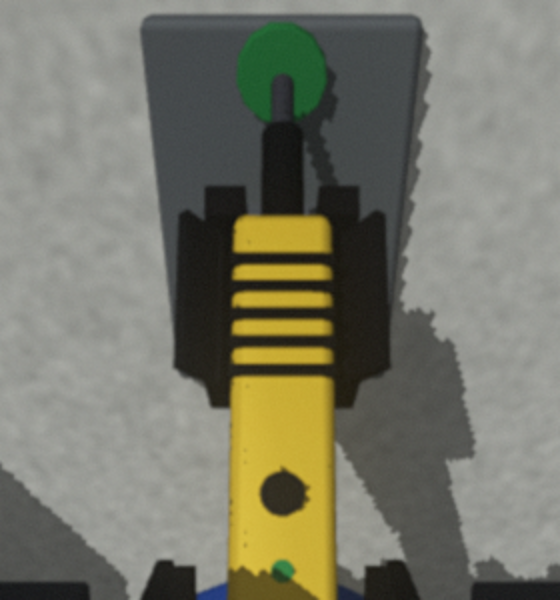

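```bash
python3 -m jog '{"dp":[[0,0,0],[0,0,0],[0,0,0],[0,0,0],[0,0,0],[0,0,0],[0,0,0],[0,0,0],[0,0,0],[0,0,0],[0,0,0],[0,0,0]],"delta_rot":[[0,0,0],[0,0,0],[0,0,0],[0,0,0],[0,0,0],[0,0,0],[0,0,0],[0,0,0],[0,0,0],[0,0,0],[0,0,0],[0,0,0]],"gripper":[-0.1,-0.1,-0.1,-0.1,-0.1,-0.1,-0.1,-1,-1,-1,-1,-1]}' 40
python3 - <<'E'
from pen import *
import pen
p,r,o=pose();print(o['ft_force'],o['grip_width'],o['q'])
im,C=snap('w8');
P,Rm=home();t=r.inv().apply(P+Rm.apply(tt)-p);a=r.inv().apply(Rm.apply(au));print(t,a,'old',tt,au)
t[1]=0;a[1]=0;a/=np.linalg.norm(a);json.dump({'tt':t.tolist(),'au':a.tolist()},open('pt.json','w'));pen.tt=t;pen.au=a
rel(*home(0,.09))
# sniff poses: tail leaning to -y at 60 deg
el=np.radians(60);az=np.radians(-90)
aw=[np.cos(el)*np.cos(az),np.cos(el)*np.sin(az),np.sin(el)]
for az in(-60,-90):
  az=np.radians(az);aw=[np.cos(el)*np.cos(az),np.cos(el)*np.sin(az),np.sin(el)]
  Q,Rq=target(ch(-.055,.085,.103+.06),aw,[-np.sin(az),np.cos(az),0]);print(Q,Rq.as_matrix().round(2).tolist());rel(Q,Rq)
E
```

```text
time: 10.5
position: [0.6525, 0.1333, 0.1383]
tool_rot: [-0.132, 0.965, 0.031, 0.224]
ft_force: [0.5, -0.2, 0.1]
grip_width: 0.0238
grip_force: 40.0
[ 0.52090509 -0.18747184  0.05435985] 0.02376842838233829 [-0.0265372   0.57451295  1.77036857  0.35737609  0.3791088  -2.17325488]
[1.24084192e-01 6.25423286e-05 6.36577607e-02] [-8.76213633e-01 -2.17146794e-04 -4.81922839e-01] old [0.12049633 0.         0.06154967] [-0.87615463  0.         -0.48203015]
dp [ 43.4   0.1 -78.9] rot [0.0002 0.     0.0003] rows>= 2.0
[ 0.49155403 -0.14379393  0.28171541] [[-0.43, 0.87, 0.26], [0.74, 0.5, -0.45], [-0.52, -0.0, -0.86]]
dp [ 142.4 -223.8 -229.9] rot [ 0.6331 -0.0743  1.1567] rows>= 9.0
[ 0.45496219 -0.15359869  0.28171541] [[0.0, 1.0, 0.0], [0.86, 0.0, -0.52], [-0.52, 0.0, -0.86]]
dp [ 176.4 -223.5 -246.6] rot [ 0.8844 -0.0611  1.6161] rows>= 13.0
```

```bash
python3 - <<'E'
from pen import *
p,r,o=pose();print(r.inv().apply([0,0,100]))
im=load('w8')[0];print('tip v',[(k,im[k,318:326].mean().round()) for k in range(30,50,2)])
E
python3 -m jog '{"dp":[[10,0,-18],[22,0,-39],[43,0,-79],[65,0,-119],[87,0,-159],[87,0,-159]],"delta_rot":[[0,0,0],[0,0,0],[0,0,0],[0,0,0],[0,0,0],[0,0,0]],"gripper":[-1,-1,-1,-1,-1,-1]}'
python3 - <<'E'
from pen import *
print(now());az=CH[2]-np.pi/2;el=np.radians(60)
aw=[np.cos(el)*np.cos(az),np.cos(el)*np.sin(az),np.sin(el)]
rel(*target(ch(-.055,.085,.103+.05),aw,[-np.sin(az),np.cos(az),0]))
E
```

```text
[-4.41361194e+01  6.79642795e-03 -8.97329533e+01]
tip v [(30, np.float64(58.0)), (32, np.float64(57.0)), (34, np.float64(57.0)), (36, np.float64(56.0)), (38, np.float64(51.0)), (40, np.float64(48.0)), (42, np.float64(47.0)), (44, np.float64(47.0)), (46, np.float64(47.0)), (48, np.float64(47.0))]
time: 11.15
position: [0.5055, 0.0937, 0.2444]
tool_rot: [-0.132, 0.965, 0.031, 0.225]
ft_force: [1.2, 0.1, -1.7]
grip_width: 0.024
grip_force: 40.0
(array([0.42530691, 0.07141241, 0.13251731]), array([0.55259237, 0.15343584, 0.8192064 ]))
dp [  89.9 -225.1  -74.7] rot [ 0.8758 -0.0617  1.6001] rows>= 13.0
```

```bash
python3 -m jog '{"dp":[[90,-225,-75],[90,-225,-75],[90,-225,-75],[90,-225,-75],[90,-225,-75],[90,-225,-75],[90,-225,-75],[90,-225,-75],[90,-225,-75],[90,-225,-75],[90,-225,-75],[90,-225,-75]],"delta_rot":[[0.876,-0.062,1.6],[0.876,-0.062,1.6],[0.876,-0.062,1.6],[0.876,-0.062,1.6],[0.876,-0.062,1.6],[0.876,-0.062,1.6],[0.876,-0.062,1.6],[0.876,-0.062,1.6],[0.876,-0.062,1.6],[0.876,-0.062,1.6],[0.876,-0.062,1.6],[0.876,-0.062,1.6]],"gripper":[-1,-1,-1,-1,-1,-1,-1,-1,-1,-1,-1,-1]}'
python3 - <<'E'
from pen import *
print(now(),pose()[2]['q']);az=CH[2]-np.pi/2;el=np.radians(60)
aw=[np.cos(el)*np.cos(az),np.cos(el)*np.sin(az),np.sin(el)]
rel(*target(ch(-.055,.085,.103+.05),aw,[-np.sin(az),np.cos(az),0]))
rel(*target(ch(-.055,.085,.103+.015),aw,[-np.sin(az),np.cos(az),0]))
E
```

```text
time: 12.35
position: [0.4604, -0.1534, 0.2696]
tool_rot: [0.573, 0.777, -0.16, 0.206]
ft_force: [-0.3, -0.2, -2.1]
grip_width: 0.0237
grip_force: 40.0
(array([ 0.43698362, -0.08177317,  0.15225807]), array([ 0.16064296, -0.48992178,  0.85683749])) [-0.28178585  0.24085933  1.91524573 -0.63920667  0.7967741  -0.16947741]
dp [-0.2 -4.  -2.3] rot [ 0.1313 -0.0161  0.2455] rows>= 2.0
dp [17.4 -3.5 28. ] rot [ 0.1313 -0.0161  0.2455] rows>= 2.0
```

```bash
python3 -m jog '{"dp":[[0,-4,-2],[0,-4,-2],[8,-4,12],[17,-4,28],[17,-4,28],[17,-4,28]],"delta_rot":[[0.131,-0.016,0.245],[0.131,-0.016,0.245],[0.131,-0.016,0.245],[0.131,-0.016,0.245],[0.131,-0.016,0.245],[0.131,-0.016,0.245]],"gripper":[-1,-1,-1,-1,-1,-1]}'
python3 - <<'E'
from pen import *
im,C=snap('w9');print(now(),ch(-.055,.085,.118))
print('pred tip',proj(C,now()[0]).round(1),'seam',proj(C,[ch(-.055,.085,.103),ch(-.055,.04,.103),ch(-.055,.0,.103),ch(-.061,.091,.103),ch(.061,.091,.103)]).round(1).tolist())
E
```

```text
time: 12.95
position: [0.456, -0.1543, 0.2369]
tool_rot: [0.672, 0.69, -0.188, 0.192]
ft_force: [0.3, -0.3, -0.8]
grip_width: 0.0237
grip_force: 40.0
(array([ 0.45456082, -0.08127477,  0.11890774]), array([ 0.01249954, -0.50006785,  0.86589601])) [ 0.45496219 -0.08041502  0.118     ]
pred tip [[321.4  40.6]] seam [[322.1, 28.7], [321.4, 104.3], [320.8, 156.2], [311.4, 16.7], [531.2, 18.3]]
```

View pics/w9.png

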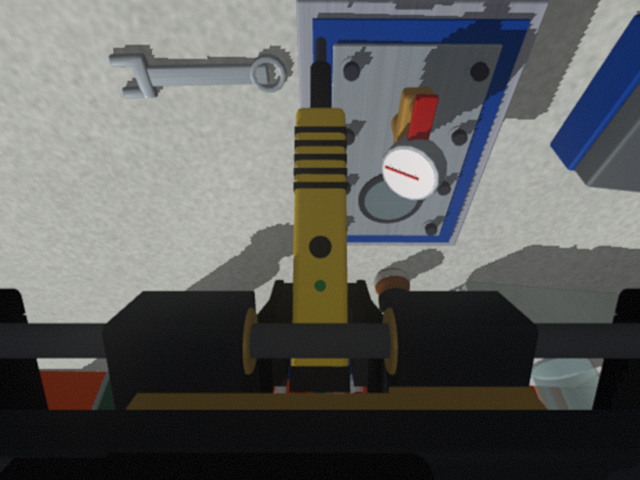

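Run:
```python
from pen import *
from scipy.optimize import least_squares
im,C=load('w9');m=cv2.inRange(cv2.cvtColor(im,cv2.COLOR_BGR2HSV),(100,120,40),(130,255,255))
g=lambda v:np.where(m[v,300:345])[0]+300
print([(v,g(v).min(),g(v).max()) for v in range(24,64,5)])
print([(u,(np.where(m[:80,u])[0]).min(),np.where(m[:80,u])[0].max()) for u in range(350,530,30)])
print([(v,np.where(m[v,440:545])[0].min()+440,np.where(m[v,440:545])[0].max()+440) for v in range(60,230,30)])
print('model outer left',proj(C,[ch(-.061,y,.103) for y in(.09,.08,.07)]).round(1).tolist(),'inner(lid top)',proj(C,[ch(-.049,y,.106) for y in(.079,.07,.06)]).round(1).tolist())
print('model top outer',proj(C,[ch(x,.091,.103) for x in(-.04,0,.04)]).round(1).tolist(),'model right outer',proj(C,[ch(.061,y,.103) for y in(.06,0,-.06)]).round(1).tolist())
k=[(np.where(im[v,305:340].max(1)<75)[0]+305) for v in range(42,62,4)];print('nose',[(a.min(),a.max()) for a in k])
```

```text
[(24, np.int64(313), np.int64(344)), (29, np.int64(313), np.int64(344)), (34, np.int64(313), np.int64(344)), (39, np.int64(313), np.int64(344)), (44, np.int64(313), np.int64(333)), (49, np.int64(313), np.int64(332)), (54, np.int64(313), np.int64(332)), (59, np.int64(313), np.int64(332))]
[(350, np.int64(19), np.int64(42)), (380, np.int64(19), np.int64(42)), (410, np.int64(19), np.int64(42)), (440, np.int64(19), np.int64(43)), (470, np.int64(19), np.int64(43)), (500, np.int64(19), np.int64(79))]
[(60, np.int64(498), np.int64(515)), (90, np.int64(488), np.int64(504)), (120, np.int64(478), np.int64(493)), (150, np.int64(468), np.int64(482)), (180, np.int64(458), np.int64(471)), (210, np.int64(448), np.int64(460))]
model outer left [[311.4, 18.7], [311.6, 38.2], [311.7, 56.3]] inner(lid top) [[332.5, 42.1], [332.0, 58.4], [331.5, 75.5]]
model top outer [[349.3, 17.0], [421.4, 17.5], [493.5, 18.0]] model right outer [[510.2, 74.6], [479.3, 157.1], [456.9, 217.0]]
nose [(np.int64(316), np.int64(339)), (np.int64(316), np.int64(325)), (np.int64(316), np.int64(325)), (np.int64(316), np.int64(325)), (np.int64(316), np.int64(325))]
```

```bash
sed -i 's/^CH=.*/CH=np.array([.5123,-.1650,.0182])/' pen.py
cat >> pen.py <<'E'
AZ=CH[2]-np.pi/2;EL=np.radians(60)
AW=[np.cos(EL)*np.cos(AZ),np.cos(EL)*np.sin(AZ),np.sin(EL)];YW=[-np.sin(AZ),np.cos(AZ),0]
def sniff(x,y,h=.004):return target(ch(x/1e3,y/1e3,.103+h),AW,YW)
def where():
    t,a=now();c,s=np.cos(CH[2]),np.sin(CH[2]);d=t-[CH[0],CH[1],.103]
    o=pose()[2];print('tip in chamber mm',(1e3*np.array([c*d[0]+s*d[1],-s*d[0]+c*d[1],d[2]])).round(1),'ft',np.round(o['ft_force'],1),'t',o['time'])
E
python3 - <<'E'
from pen import *
where();rel(*sniff(-55,87))
Q,Rq=sniff(-55,87);print('per mm -y',Rq.inv().apply(ch(0,-1,0)-ch(0,0,0)).round(4),'per mm +x',Rq.inv().apply(ch(1,0,0)-ch(0,0,0)).round(4),'up',Rq.inv().apply(K).round(4))
E
```

```text
tip in chamber mm [-56.2  84.8  15.9] ft [-0.2 -0.2 -1.6] t 13.0
dp [8.1 0.7 9. ] rot [ 0.0035 -0.0003  0.0058] rows>= 1.0
per mm -y [-0.8555 -0.      0.5179] per mm +x [-0.  1.  0.] up [-0.5179  0.     -0.8555]
```

```bash
python3 -m jog '{"dp":[[4,1,4],[8,1,9],[8,1,9],[8,1,9]],"delta_rot":[[0.003,0,0.006],[0.003,0,0.006],[0.003,0,0.006],[0.003,0,0.006]],"gripper":[-1,-1,-1,-1]}'
python3 - <<'E'
from pen import *
where();rel(*sniff(-55,87));im,C=snap('w10');cv2.imwrite('pics/c10.png',cv2.resize(im[0:120,260:400],None,fx=4,fy=4,interpolation=cv2.INTER_CUBIC));where()
E
```

```text
time: 13.4
position: [0.4567, -0.1521, 0.2255]
tool_rot: [0.675, 0.687, -0.188, 0.192]
ft_force: [-0.7, 0.7, -1.4]
grip_width: 0.0236
grip_force: 40.0
tip in chamber mm [-55.4  87.1   3.8] ft [-0.7  0.7 -1.4] t 13.4
dp [-0.1  0.4 -0.1] rot [-0.0002 -0.0002  0.0001] rows>= 1.0
tip in chamber mm [-55.2  87.    4. ] ft [ 0.7 -0.9 -1.6] t 13.45
```

View pics/c10.png

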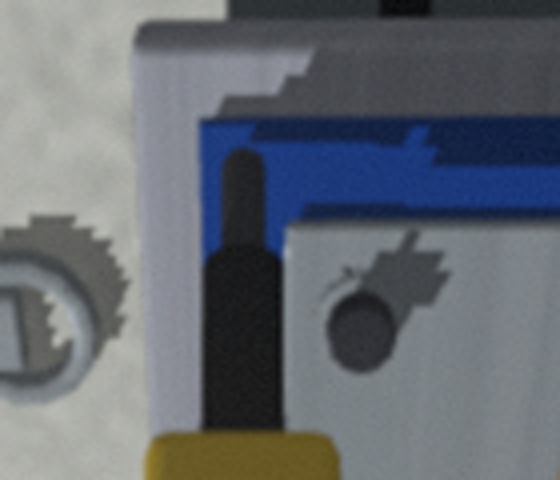

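```bash
python3 -m jog '{"dp":[[-2.6,0.1,1.6],[-5.1,0.1,3.1],[-7.7,0.1,4.7],[-10.3,0.1,6.2],[-12.8,0.1,7.8],[-15.4,0.1,9.3],[-18,0.1,10.9],[-20.5,0.1,12.4],[-23.1,0.1,14],[-25.7,0.1,15.5],[-28.2,0.1,17.1],[-30.8,0.1,18.6]],"delta_rot":[[0,0,0],[0,0,0],[0,0,0],[0,0,0],[0,0,0],[0,0,0],[0,0,0],[0,0,0],[0,0,0],[0,0,0],[0,0,0],[0,0,0]],"gripper":[-1,-1,-1,-1,-1,-1,-1,-1,-1,-1,-1,-1]}' | head -1; python3 -c "
from pen import *
where();rel(*sniff(-55,51))"
```

```text
time: 14.65
tip in chamber mm [-55.2  50.8   3.9] ft [-0.6 -0.2 -0.8] t 14.65
dp [ 0.1  0.2 -0.2] rot [-0.     -0.0002 -0.0001] rows>= 1.0
```

Accurate; continue.

```bash
python3 -m jog '{"dp":[[-2.6,0.1,1.6],[-5.1,0.1,3.1],[-7.7,0.1,4.7],[-10.3,0.1,6.2],[-12.8,0.1,7.8],[-15.4,0.1,9.3],[-18,0.1,10.9],[-20.5,0.1,12.4],[-23.1,0.1,14],[-25.7,0.1,15.5],[-28.2,0.1,17.1],[-30.8,0.1,18.6]],"delta_rot":[[0,0,0],[0,0,0],[0,0,0],[0,0,0],[0,0,0],[0,0,0],[0,0,0],[0,0,0],[0,0,0],[0,0,0],[0,0,0],[0,0,0]],"gripper":[-1,-1,-1,-1,-1,-1,-1,-1,-1,-1,-1,-1]}' | head -1; python3 -c "
from pen import *
where();rel(*sniff(-55,15))"
python3 -m jog '{"dp":[[-2.6,0,1.6],[-5.1,0,3.1],[-7.7,0,4.7],[-10.3,0,6.2],[-12.8,0,7.8],[-15.4,0,9.3],[-18,0,10.9],[-20.5,0,12.4],[-23.1,0,14],[-25.7,0,15.5],[-28.2,0,17.1],[-30.8,0,18.6]],"delta_rot":[[0,0,0],[0,0,0],[0,0,0],[0,0,0],[0,0,0],[0,0,0],[0,0,0],[0,0,0],[0,0,0],[0,0,0],[0,0,0],[0,0,0]],"gripper":[-1,-1,-1,-1,-1,-1,-1,-1,-1,-1,-1,-1]}' | head -1; python3 -c "
from pen import *
where();rel(*sniff(-55,-21))
im,C=snap('w11');cv2.imwrite('pics/c11.png',cv2.resize(im[0:120,260:400],None,fx=4,fy=4,interpolation=cv2.INTER_CUBIC))
m=cv2.inRange(cv2.cvtColor(im,cv2.COLOR_BGR2HSV),(100,120,40),(130,255,255));print([(v,np.where(m[v,295:345])[0].min()+295,np.where(m[v,295:345])[0].max()+295) for v in (15,22,29)],[(np.where(im[v,300:340].max(1)<75)[0].min()+300,np.where(im[v,300:340].max(1)<75)[0].max()+300) for v in(46,50,54)])"
```

```text
time: 15.85
tip in chamber mm [-55.1  14.8   3.9] ft [ 0.4 -0.2 -2.5] t 15.85
dp [ 0.1  0.2 -0.2] rot [-0.0001 -0.0003 -0.0002] rows>= 1.0
time: 17.05
tip in chamber mm [-55.1 -21.1   4. ] ft [-0.1  0.4 -1.1] t 17.05
dp [ 0.1  0.1 -0.1] rot [-0.     -0.0002 -0.0001] rows>= 1.0
[(15, np.int64(310), np.int64(331)), (22, np.int64(310), np.int64(331)), (29, np.int64(310), np.int64(331))] [(np.int64(316), np.int64(325)), (np.int64(316), np.int64(325)), (np.int64(316), np.int64(325))]
```

```bash
python3 -m jog '{"dp":[[-2.6,0,1.6],[-5.1,0,3.1],[-7.7,0,4.7],[-10.3,0,6.2],[-12.8,0,7.8],[-15.4,0,9.3],[-18,0,10.9],[-20.5,0,12.4],[-23.1,0,14],[-25.7,0,15.5],[-28.2,0,17.1],[-30.8,0,18.6]],"delta_rot":[[0,0,0],[0,0,0],[0,0,0],[0,0,0],[0,0,0],[0,0,0],[0,0,0],[0,0,0],[0,0,0],[0,0,0],[0,0,0],[0,0,0]],"gripper":[-1,-1,-1,-1,-1,-1,-1,-1,-1,-1,-1,-1]}' | head -1; python3 -c "
from pen import *
where();rel(*sniff(-55,-57))"
python3 -m jog '{"dp":[[-2.6,0,1.6],[-5.1,0,3.1],[-7.7,0,4.7],[-10.3,0,6.2],[-12.8,0,7.8],[-15.4,0,9.3],[-18,0,10.9],[-20.5,0,12.4],[-23.1,0,14],[-24,0,14.5],[-24,3,14.5],[-24,6,14.5]],"delta_rot":[[0,0,0],[0,0,0],[0,0,0],[0,0,0],[0,0,0],[0,0,0],[0,0,0],[0,0,0],[0,0,0],[0,0,0],[0,0,0],[0,0,0]],"gripper":[-1,-1,-1,-1,-1,-1,-1,-1,-1,-1,-1,-1]}' | head -1; python3 -c "
from pen import *
where();rel(*sniff(-49,-85))"
```

```text
time: 18.3
tip in chamber mm [-55.1 -57.1   4. ] ft [ 0.3  0.7 -1.2] t 18.3
dp [ 0.1  0.1 -0.1] rot [ 0.     -0.0002 -0.0001] rows>= 1.0
time: 19.5
tip in chamber mm [-48.9 -84.9   4. ] ft [-0.4 -0.8 -1.3] t 19.5
dp [-0.  -0.1  0. ] rot [ 0.     -0.0003 -0.0003] rows>= 1.0
```

```bash
python3 -m jog '{"dp":[[0,3,0],[0,6,0],[0,9,0],[0,12,0],[0,15,0],[0,18,0],[0,21,0],[0,24,0],[0,27,0],[0,30,0],[0,33,0],[0,36,0]],"delta_rot":[[0,0,0],[0,0,0],[0,0,0],[0,0,0],[0,0,0],[0,0,0],[0,0,0],[0,0,0],[0,0,0],[0,0,0],[0,0,0],[0,0,0]],"gripper":[-1,-1,-1,-1,-1,-1,-1,-1,-1,-1,-1,-1]}' | head -1; python3 -c "
from pen import *
where();rel(*sniff(-13,-85));im,C=snap('w12')
print('seam model v',proj(C,[ch(x,y,.103) for x,y in((-.04,-.079),(-.04,-.085),(-.04,-.091),(.02,-.091))]).round(1).tolist())
m=cv2.inRange(cv2.cvtColor(im,cv2.COLOR_BGR2HSV),(100,120,40),(130,255,255));print([(u,np.where(m[0:90,u])[0].min(),np.where(m[0:90,u])[0].max()) for u in (270,290,300,345,360,380)]);c=im[:,318:324].mean((1,2));print([(k,c[k].round()) for k in range(28,50,2)])"
```

```text
time: 20.7
tip in chamber mm [-12.9 -84.9   4. ] ft [-0.2 -0.3 -1.6] t 20.7
dp [-0.1 -0.1  0. ] rot [-0.     -0.0002 -0.0002] rows>= 1.0
seam model v [[269.6, 25.2], [270.6, 37.3], [271.7, 48.9], [379.2, 48.8]]
[(270, np.int64(28), np.int64(49)), (290, np.int64(28), np.int64(49)), (300, np.int64(28), np.int64(49)), (345, np.int64(28), np.int64(49)), (360, np.int64(28), np.int64(48)), (380, np.int64(28), np.int64(48))]
[(28, np.float64(84.0)), (30, np.float64(68.0)), (32, np.float64(65.0)), (34, np.float64(61.0)), (36, np.float64(57.0)), (38, np.float64(41.0)), (40, np.float64(39.0)), (42, np.float64(39.0)), (44, np.float64(39.0)), (46, np.float64(39.0)), (48, np.float64(41.0))]
```

```bash
python3 -m jog '{"dp":[[0,3,0],[0,6,0],[0,9,0],[0,12,0],[0,15,0],[0,18,0],[0,21,0],[0,24,0],[0,27,0],[0,30,0],[0,33,0],[0,36,0]],"delta_rot":[[0,0,0],[0,0,0],[0,0,0],[0,0,0],[0,0,0],[0,0,0],[0,0,0],[0,0,0],[0,0,0],[0,0,0],[0,0,0],[0,0,0]],"gripper":[-1,-1,-1,-1,-1,-1,-1,-1,-1,-1,-1,-1]}' | head -1; python3 -c "
from pen import *
where()"
python3 -m jog '{"dp":[[0,3,0],[0,6,0],[0,9,0],[0,12,0],[0,15,0],[0,18,0],[0,21,0],[0,24,0],[0,27,0],[0,30,0],[0,32,0],[0,34,0]],"delta_rot":[[0,0,0],[0,0,0],[0,0,0],[0,0,0],[0,0,0],[0,0,0],[0,0,0],[0,0,0],[0,0,0],[0,0,0],[0,0,0],[0,0,0]],"gripper":[-1,-1,-1,-1,-1,-1,-1,-1,-1,-1,-1,-1]}' | head -1; python3 -c "
from pen import *
where();p,r,o=pose();print(r.inv().apply([0,0,120]),o['q']);rel(*home(.005,.18));rel(*home(.005,.09))"
```

```text
time: 21.95
tip in chamber mm [ 23.1 -85.    4. ] ft [-0.1  0.6 -1.9] t 21.95
time: 23.15
tip in chamber mm [ 57.  -84.9   4. ] ft [0.7 1.4 0.2] t 23.15
[-6.21156106e+01 -7.50362077e-03 -1.02672542e+02] [-0.46891739  0.53296789  1.55772561 -0.63397752  0.88251316 -0.11719951]
dp [ 347.1  -51.5 -233.3] rot [-0.8754  0.0614 -1.6   ] rows>= 13.0
dp [ 389.6   19.9 -198.7] rot [-0.8754  0.0614 -1.6   ] rows>= 13.0
```

```bash
python3 -m jog '{"dp":[[-5,0,-9],[-26,0,-43],[-46,0,-77],[-67,0,-111],[-67,0,-111],[-67,0,-111]],"delta_rot":[[0,0,0],[0,0,0],[0,0,0],[0,0,0],[0,0,0],[0,0,0]],"gripper":[-1,-1,-1,-1,-1,-1]}' | head -2; python3 -c "
from pen import *
where();P,Rm=home(.005,.12);rel(P+[0,0,.12],Rm)
# predicted tip along a straight interpolation
p,r,_=pose();rv=(r.inv()*Rm).as_rotvec()
for f in(.25,.5,.75,1):print(f,(p+(P+[0,0,.12]-p)*f+(r*R.from_rotvec(rv*f)).apply(tt)).round(3),(p+(P+[0,0,.12]-p)*f).round(3))"
```

```text
time: 23.75
position: [0.5722, -0.3219, 0.3574]
tip in chamber mm [ 57.4 -84.9 135.6] ft [ 0.4  0.9 -1.8] t 23.75
dp [ 381.1   -4.  -200.5] rot [-0.8745  0.065  -1.6008] rows>= 13.0
0.25 [ 0.533 -0.148  0.234] [ 0.569 -0.214  0.351]
0.5 [ 0.502 -0.062  0.229] [ 0.566 -0.107  0.344]
0.75 [0.484 0.014 0.224] [0.563 0.    0.338]
1 [0.48  0.086 0.219] [0.561 0.108 0.331]
```

```bash
python3 -m jog '{"dp":[[381,-4,-200],[381,-4,-200],[381,-4,-200],[381,-4,-200],[381,-4,-200],[381,-4,-200],[381,-4,-200],[381,-4,-200],[381,-4,-200],[381,-4,-200],[381,-4,-200],[381,-4,-200]],"delta_rot":[[-0.874,0.065,-1.6],[-0.874,0.065,-1.6],[-0.874,0.065,-1.6],[-0.874,0.065,-1.6],[-0.874,0.065,-1.6],[-0.874,0.065,-1.6],[-0.874,0.065,-1.6],[-0.874,0.065,-1.6],[-0.874,0.065,-1.6],[-0.874,0.065,-1.6],[-0.874,0.065,-1.6],[-0.874,0.065,-1.6]],"gripper":[-1,-1,-1,-1,-1,-1,-1,-1,-1,-1,-1,-1]}' | head -2; python3 -c "
from pen import *
print(now());P,Rm=home(.005,.12);rel(P+[0,0,.12],Rm);rel(*home(.005,.09))"
```

```text
time: 24.95
position: [0.5578, 0.1081, 0.3265]
(array([0.47480987, 0.09474792, 0.21527479]), array([0.57243437, 0.09184969, 0.81478986]))
dp [-4.4 -0.7 -3.1] rot [-0.0527 -0.0077 -0.1024] rows>= 1.0
dp [ 33.2   2.5 131.1] rot [-0.0527 -0.0077 -0.1024] rows>= 3.0
```

```bash
python3 -m jog '{"dp":[[10,2,40],[22,2,85],[33,2,131],[33,2,131],[33,2,131],[33,2,131],[33,2,131]],"delta_rot":[[-0.053,-0.008,-0.102],[-0.053,-0.008,-0.102],[-0.053,-0.008,-0.102],[-0.053,-0.008,-0.102],[-0.053,-0.008,-0.102],[-0.053,-0.008,-0.102],[-0.053,-0.008,-0.102]],"gripper":[-1,-1,-1,-1,-1,-1,-1]}' | head -2; python3 -c "
from pen import *
rel(*home(.005,.09));rel(*home(.004,.010));rel(*home(.004,.0));print(pose()[2]['ft_force'])"
```

```text
time: 25.65
position: [0.5885, 0.1131, 0.2003]
dp [6.2 2.4 3.9] rot [-0.0056  0.0112 -0.0043] rows>= 1.0
dp [-30.6   3.   74.9] rot [-0.0056  0.0112 -0.0043] rows>= 2.0
dp [-35.4   3.   83.7] rot [-0.0056  0.0112 -0.0043] rows>= 2.0
[ 0.50340227 -0.63768697 -0.6264025 ]
```

```bash
python3 -m jog '{"dp":[[6,2.4,4],[6,2.4,4],[6,2.4,4]],"delta_rot":[[-0.006,0.011,-0.004],[-0.006,0.011,-0.004],[-0.006,0.011,-0.004]],"gripper":[-1,-1,-1]}' | head -2; python3 -c "
from pen import *
rel(*home(.005,.09));rel(*home(.004,.007));rel(*home(.004,.0))"
```

```text
time: 25.95
position: [0.5832, 0.1144, 0.1913]
dp [-2.1 -0.3 -2. ] rot [ 0.0018 -0.0044 -0.0013] rows>= 1.0
dp [-41.5  -0.4  71. ] rot [ 0.0018 -0.0044 -0.0013] rows>= 2.0
dp [-44.9  -0.4  77.1] rot [ 0.0018 -0.0044 -0.0013] rows>= 2.0
```

```bash
python3 -m jog '{"dp":[[-12,0,16],[-21,0,34],[-30,0,51],[-30,0,51],[-30,0,51]],"delta_rot":[[0.002,-0.004,-0.001],[0.002,-0.004,-0.001],[0.002,-0.004,-0.001],[0.002,-0.004,-0.001],[0.002,-0.004,-0.001]],"gripper":[-1,-1,-1,-1,-1]}' | head -2; python3 -c "
from pen import *
rel(*home(.005,.03));rel(*home(.004,.007));rel(*home(.004,.0));print(pose()[2]['ft_force'])"
```

```text
time: 26.45
position: [0.6301, 0.1277, 0.1574]
dp [-2.2 -0.5 -1.4] rot [ 0.0006 -0.0027 -0.0004] rows>= 1.0
dp [-12.4  -0.6  19.2] rot [ 0.0006 -0.0027 -0.0004] rows>= 1.0
dp [-15.8  -0.6  25.4] rot [ 0.0006 -0.0027 -0.0004] rows>= 1.0
[-0.41056614  0.12398519 -0.60545271]
```

```bash
python3 -m jog '{"dp":[[-5,-0.5,5],[-8,-0.5,11],[-10,-0.5,15],[-12,-0.5,19],[-14,-0.5,22],[-15.4,-0.5,24.8],[-15.4,-0.5,24.8],[-15.4,-0.5,24.8]],"delta_rot":[[0,-0.003,0],[0,-0.003,0],[0,-0.003,0],[0,-0.003,0],[0,-0.003,0],[0,-0.003,0],[0,-0.003,0],[0,-0.003,0]],"gripper":[-1,-1,-1,-1,-1,-1,-1,-1]}' | head -3; python3 -c "
from pen import *
rel(*home(.004,.0));o=pose()[2];print(o['ft_force'],o['moment']);im,C=snap('w13')
m=cv2.inRange(cv2.cvtColor(im,cv2.COLOR_BGR2HSV),(18,90,50),(35,255,255));print(np.where(m[:280,310:335].sum(1)>255*10)[0].min(),proj(C,[now()[0]]))"
```

```text
time: 27.25
position: [0.6546, 0.1337, 0.142]
tool_rot: [-0.131, 0.965, 0.031, 0.225]
dp [0.1 0.2 0.5] rot [ 0.0002  0.0013 -0.0006] rows>= 1.0
[ 0.64228914  0.43469141 -1.71639985] [0.04036517 0.20883767 0.04085764]
107 [[321.30247963  42.28987904]]
```

Within half a millimetre and no contact load. Release and check.

```bash
python3 -m jog '{"dp":[[0,0,0.5],[0,0,0.5],[0,0,0.5],[0,0,0.5],[0,0,0.5],[0,0,0.5],[0,0,0.5],[0,0,0.5],[0,0,0.5],[0,0,0.5]],"delta_rot":[[0,0,0],[0,0,0],[0,0,0],[0,0,0],[0,0,0],[0,0,0],[0,0,0],[0,0,0],[0,0,0],[0,0,0]],"gripper":[-1,-0.1,-0.1,-0.1,-0.1,-0.1,-0.1,-0.1,-0.1,-0.1]}' | head -5; python3 -c "
from pen import *
im,C=snap('w14');P,Rm=home();y=np.array([0,1.,0]);n=np.cross(au,y);n*=-np.sign(n[2])
print('pred home',proj(C,[P+Rm.apply(tt+au*s+n*h) for s,h in((0,0),(.047,.012))]).round(1).tolist())
m=cv2.inRange(cv2.cvtColor(im,cv2.COLOR_BGR2HSV),(18,90,50),(35,255,255));print('shoulder row',np.where(m[:280,310:335].sum(1)>255*10)[0].min())
p,r,_=pose();print(r.inv().apply(Rm.apply(au)),'out',r.inv().apply(Rm.apply(n)))"
```

```text
time: 28.3
position: [0.6549, 0.1337, 0.1417]
tool_rot: [-0.131, 0.965, 0.031, 0.225]
ft_force: [-0.1, 0.1, 0.7]
grip_width: 0.0391
pred home [[321.5, 35.5], [321.8, 99.6]]
shoulder row 99
[-8.76886933e-01  5.83308344e-04 -4.80696335e-01] out [ 4.80696304e-01 -2.00917160e-04 -8.76887121e-01]
```

Home again (shoulder at row 99, predicted 99.6). Back off straight out of the slope and take a last look.

```bash
python3 -m jog '{"dp":[[5,0,-9],[15,0,-27],[30,0,-55],[50,0,-91],[65,0,-119],[65,0,-119],[65,0,-119]],"delta_rot":[[0,0,0],[0,0,0],[0,0,0],[0,0,0],[0,0,0],[0,0,0],[0,0,0]],"gripper":[-0.1,-0.1,-0.1,-0.1,-0.1,-0.1,-0.1]}' | head -3; python3 -c "
from pen import *
im,C=snap('w15')
P,Rm=home();print(proj(C,[P+Rm.apply(tt+au*s) for s in (0,.177)]).round(1).tolist())
big=cv2.resize(im,(533,400));print(pose()[2]['time']);cv2.imwrite('pics/c15.png',im)"
```

```text
time: 29.05
position: [0.5482, 0.1039, 0.2207]
tool_rot: [-0.131, 0.965, 0.03, 0.226]
[[321.4, 148.7], [321.8, 354.3]]
29.1
```

View pics/c15.png

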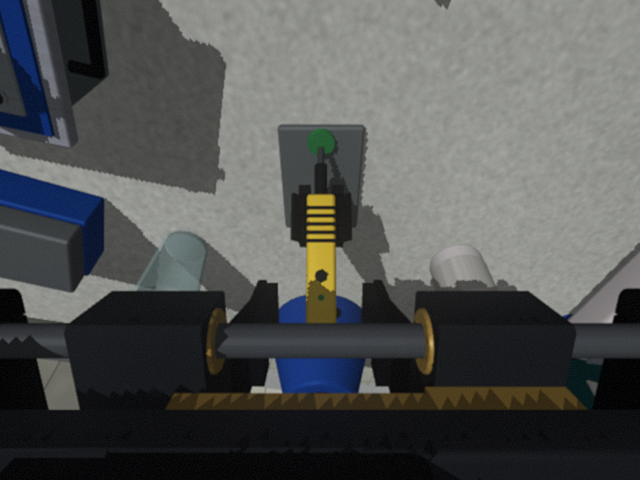

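The picture shows the pen at home: tip at (321, 148) as predicted, shoulder on the stops, and the gripper clear of it.

```bash
python3 -c "
from rig import robot
print(robot.hand_in())"
```

```text
the job is handed in; nothing more can be done
None
```

I zeroed the pen in its cradle for over a second, sniffed both gasket sides at about 3 cm a second with the tip about 4 mm above the blue line (by my position estimate), laid the pen back home, and handed the job in at about 29 s.

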